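Start-of-shift check of the curing oven's emergency stop

TASK

Do the start-of-shift check of the curing oven's emergency stop: push the three-lobed mushroom head straight in until it latches, let go so that it is seen to stay in by itself, then push one of its lobes round clockwise with a fingertip until the head springs back out, without taking the head between the fingers. With the stop out again, press the raised reset button on the two-button box and let it come back up. Leave the flush start button and the other things on the bench alone.

Things in the scene. Friction and masses are not known exactly. Their poses are not given: they have to be found in the camera images.
- stop_box: Stop station, left or right of the two-button box: grey box fixed to the bench, 90 x 90 mm (foot 94 mm), top face at 58 mm, a round bezel 50 mm across and 6 mm high on it, the mushroom head above. Origin: centre of its underside, z up, yaw up to 0.6 rad either way. The head's lobes have flat upright flanks, tops 4 mm and undersides 18 mm below the crown, edges rounded 5 mm.
- stop_top (a point): Centre of the flat crown (26 mm across) of the mushroom head, on its axis, 93 mm above the bench when out; moves and turns with the head, z up. The head is a round dome 47 mm across with three broad lobes round it, one along this point's +x axis, the others at 120 degrees to it; each is 23 mm wide and ends 34 mm from the axis.
- stop_plunger (a joint): How far the head is pushed in, m: 0 out, 0.009 at the bottom stop. A spring pushes it out with 5 N at the start, 11 N at the bottom. Pushed beyond about 0.0065 it latches and, let go, stays in at about 0.006.
- stop_twist (a joint): Turn of the head, rad, clockwise from above, 0 (home) to a stop at 1.0. A light spring returns it home when let go. With the head latched in, turning it to about 0.5 frees the latch and the head springs out; this takes about 0.08 N m (3 N at a lobe). Pushing the head in does not turn it.
- button_box: Two-button station: grey box fixed to the bench, 80 mm (its x) x 130 mm (its y), top face at 58 mm. Two round push buttons 23 mm across in steel bezels 30 mm across and 6 mm high: the raised reset button at y = +30 mm, the flush start button at y = -30 mm. Origin: centre of its underside, z up, yaw up to 0.5 rad either way.
- reset_top (a point): Centre of the top of the reset button, which stands 13 mm above its bezel, 77 mm above the bench when out; moves with it. z up.
- reset (a joint): How far the reset button is pressed, m: 0 out, 0.006 fully in; spring, 2.5 N at the start and 5 N fully in; does not latch.
- start_top (a point): Centre of the top of the start button, level with its bezel's rim, 64 mm above the bench; not to be pressed.
- start (a joint): How far the start button is pressed, m: 0 out, 0.006 fully in; same spring as reset.
- figurine: Loose white printed figurine, 97 mm tall on a 40 x 40 mm foot, 60 g. Origin: centre of its underside. To be left alone.
- tape: Loose roll of tape lying flat, 90 mm across, 25 mm high. Origin: centre of its underside. To be left alone.
- wash_bottle: Loose white bottle, 72 mm across, 170 mm tall. Origin: centre of its underside. To be left alone.
- scraper: Loose scraper lying on the bench, about 0.28 m long and low, its x axis from the handle towards the blade. To be left alone.

How it is judged:
By the outcome, as a careful person would: the job done as asked, in the order asked, and still so for the second after the job is handed in, with the robot touching nothing.
It also fails if it takes over 53 s, if anything falls off the work surface, if the arm or the gripper's body presses on something with over 40 N, if the wrist force passes 120 N, or if a joint passes its speed limit or range.

ROBOT

A 6-joint arm with a two-finger parallel gripper is mounted at the origin on the work surface. World frame = base frame: x ahead of the robot, y to its left, z up, the work surface at z = 0. Lengths are in mm, angles in rad, forces in N, time in s.
With the tool pointing down it reaches from about 350 to 775 mm from the base axis. Payload 7.3 kg.
Tool frame: the origin (TCP) lies midway between the tips of the shut fingers; the grasp point (between the pads) lies 19 mm behind it (bot.tcp_to_grasp is the distance from the TCP to the grasp point, in mm); z points along the fingers, y is the line along which they close (so a half turn about z gives the same grasp; the last joint's range is limited). The gripper opens to 92 mm and grips with 3 to 60 N. Pads are 19 mm wide; open, the fingers measure 130 mm over their backs; the gripper's body (75 mm by 190 mm) begins 47 mm behind the grasp point.
Start: joints at [0.97, 0.342, 1.524, -0, 1.275, -0.146], TCP at [230.612, 471.66, 226.741] pointing down, gripper open.
Joint ranges: [-2.53, 2.53], [-0.77, 2.02], [0.04, 2.7], [-1, 4.14], [0.28, 2.66], [-3.11, 3.11]. Speed limits (rad/s): [2.57, 2.57, 3.14, 3.14, 3.14, 3.14].

INTERFACE

Orientations are given as [roll, pitch, yaw] about the fixed x, y, z axes, in that order (R = Rz(yaw) Ry(pitch) Rx(roll)).
In Python, from plant import bot, viewer gives the robot as it stands. The module is installed in compiled form; this text tells all that it offers.
- The arm moves only by the shell command python3 -m handwheel 'ROWS'. ROWS is text: rows parted by semicolons, each of 7 numbers parted by spaces: the shift along the tool's x, y, z scaled (see below), then the turn, a rotation vector about the tool's x, y, z scaled (see below), then the opening, from -1 (shut) to 1 (fully open), so that 0 is half open. In form: tx ty tz rx ry rz gripper; .... A call has 1 to 8 rows; each row is the pose to reach, as a shift and turn from the pose commanded when the call began, along the tool's axes at that moment, turning the shorter way round; what a row does not reach only later rows make up. The controller multiplies each number of a shift by 10 cm and each number of a turn by pi rad. A row lasts 1/12 s, in which the tool goes at most 41.7 mm and 7.16 degrees, less where a joint would pass 70% of its speed; a pose out of reach is approached as far as the arm can. A call with a number of a shift or a turn outside -1 to 1 is refused whole. A call with a gripper value outside its range is refused whole. The fingers move at their own pace and stop on an object; the grip force is fixed at half the most. Time passes only in rows, so rows that repeat a pose let the fingers close. It gives the time, the measured TCP pose, the force, the opening and the grip force at its end, in the units of the state.
- bot.get_obs(): the state, without advancing time (a new reading comes with each control period).
- viewer.capture(name): name is "scene" or "top"; returns a dict with "frame" (480x640x3 uint8, red, green, blue), "fov_y" (degrees; the focal length in pixels is half the picture's height over the tangent of half this angle, whatever the lens; pixels are square), "cx", "cy" (the principal point, pixels), "dist_coeffs" ([k1, k2, p1, p2, k3] as OpenCV has them; the pictures are not rectified), "T" (4x4, takes a point from camera to world coordinates). Camera axes: x right, y down, z forward; pixel columns grow to the right and rows downward; lengths in mm; the calibration is good to about 2 mm. A picture is of the moment at which its call begins. There is no depth.
- bot.close_job(): hands the job in; it is judged then, once.
Trained networks look in a picture, given as the dict that the camera call returned (one of the last four; its "shot" number tells which), for a name from the list of things; names that differ only in an ending like _2 or _b are one class to them, and where a whole thing is asked for, a point or a joint stands for the part that bears it (a point fixed in the world has none). Each returns a list of dicts, best first, with "score" (0 to 1); they miss things now and then, are a little off and sometimes report something else, mostly with a low value. They report only what shows in the picture. A call takes as long as a camera call.
- viewer.recognise(target, picture): "centre" ([column, row] in pixels, amid what is visible of it).
- viewer.cut_out(target, picture): "pixels" (480x640 bool, what is visible of it) and "centre" ([column, row] in pixels, amid what is visible of it).
The state is a dict: "time": time; "joint_positions": joint angles; "dq": joint speeds; "tau": joint torques, N m; "tool_pos": TCP position; "tcp_rot": TCP orientation; "contact_force": force on the tool from outside, world axes, zero at the start; "moment": the same for the moment, N m; "grip_width": finger opening in mm; "finger_force": force on a finger pad.
Only numpy, scipy, OpenCV 4.12 (cv2) and the standard library are available. Lean on these libraries where they do the work, as an engineer would, in place of code of your own. Each camera call takes 0.05 s, during which the arm holds its last target. There are 200 camera calls.

## Working session

There is one attempt and no reset: what is moved stays moved. The work goes in short steps, Python scripts to look and compute and a shell command to move; the robot and the scene stay as the last step left them, time stands still between calls to the robot, and variables do not carry over. Pictures are saved under pics/ and viewed, at most 10 in all, crops included, and the job is handed in when it is done.

```bash
mkdir -p pics; cat > h.py <<'E'
import numpy as np, cv2
from plant import bot, viewer
def K(p):
    f=240/np.tan(np.radians(p["fov_y"])/2); return np.array([[f,0,p["cx"]],[0,f,p["cy"]],[0,0,1.]])
def ray(p,uv,z):
    d=np.array(p["dist_coeffs"],float)
    n=cv2.undistortPoints(np.array(uv,float).reshape(-1,1,2),K(p),d).reshape(-1,2)
    T=np.array(p["T"]); r=np.c_[n,np.ones(len(n))]@T[:3,:3].T; o=T[:3,3]
    return o+r*((z-o[2])/r[:,2])[:,None]
def proj(p,X):
    T=np.linalg.inv(np.array(p["T"])); r=cv2.Rodrigues(T[:3,:3])[0]
    return cv2.projectPoints(np.array(X,float).reshape(-1,1,3),r,T[:3,3],K(p),np.array(p["dist_coeffs"],float))[0].reshape(-1,2)
def save(n,im): cv2.imwrite(f"pics/{n}.png",im[:,:,::-1])
E
python3 - <<'E'
from h import *
np.set_printoptions(precision=1,suppress=True)
Z=dict(stop_top=93,reset_top=77,start_top=64,stop_box=58,button_box=58,figurine=50,tape=12,wash_bottle=85,scraper=10)
for c in("top","scene"):
    p=viewer.capture(c); save(c+"0",p["frame"]); print(c,np.array(p["T"])[:3,3],p["fov_y"])
    for n,z in Z.items():
        for d in viewer.recognise(n,p)[:2]: print(n,round(d["score"],2),np.array(d["centre"]),ray(p,[d["centre"]],z)[0])
o=bot.get_obs(); print(o["time"],o["tool_pos"],o["tcp_rot"],o["contact_force"])
E
```

```text
top [ 489.8  -10.2 1091. ] 53.08845988485412
stop_top 0.8 [231.  245.5] [551.8 115.2  93. ]
reset_top 0.45 [322.6 233.7] [580.8 -75.5  77. ]
stop_box 0.93 [233.6 245.7] [553.6 114.   58. ]
stop_box 0.6 [229.9 245.3] [554.3 121.9  58. ]
button_box 0.85 [336.  234.4] [ 581.4 -105.8   58. ]
figurine 0.61 [291.  173.9] [713.8  -6.4  50. ]
wash_bottle 0.6 [480.8 199.8] [ 658.5 -414.2   85. ]
wash_bottle 0.55 [230.2 243.9] [555.6 117.9  85. ]
scraper 0.7 [131.  231.9] [583.9 348.3  10. ]
scene [1230.4  780.1  916.1] 42.16305987418697
stop_top 0.81 [377.3 279.9] [566.7 127.3  93. ]
start_top 0.56 [293.3 228.9] [ 580.9 -138.6   64. ]
stop_box 0.85 [378.5 296.5] [569.8 138.2  58. ]
stop_box 0.73 [307.6 238.3] [570.9 -97.8  58. ]
button_box 0.87 [299.2 249.3] [609.  -77.4  58. ]
figurine 0.65 [275.9 302.4] [739.5  22.7  50. ]
tape 0.7 [282.9 193.7] [ 474.8 -333.3   12. ]
wash_bottle 0.9 [204.1 185.6] [ 669.1 -384.    85. ]
scraper 0.69 [452.2 386.3] [583.5 358.3  10. ]
1.0 [230.6 471.7 226.7] [3.1 0.  2.7] [-0.2  0.9 -1.2]
```

View pics/top0.png

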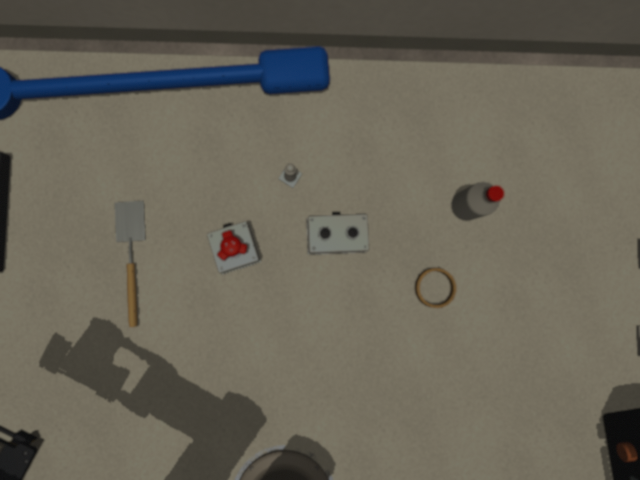

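View pics/scene0.png

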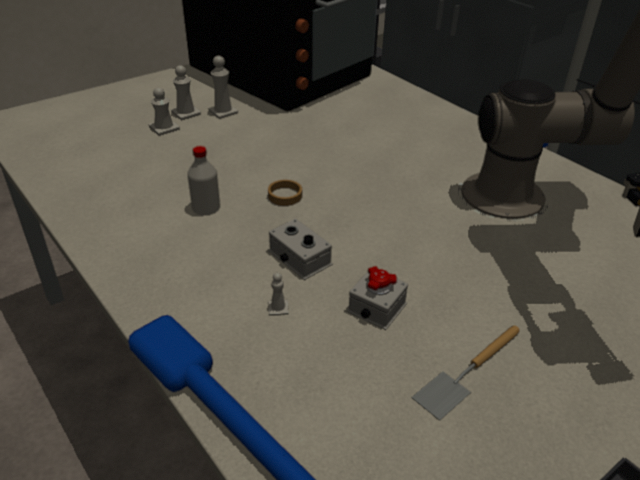

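The top view shows the stop box at about (233,246) with its red head at (231,245). The two-button box is at (337,234), with dark buttons at (325,233) and (353,232). The scene view shows the nearer button, at (308,239), standing higher, so that one is reset. Next I'll fit models to both pictures.

```bash
cat > fit.py <<'E'
from h import *
from scipy.optimize import minimize
def headpts(x,y,a,top=93.):
    # silhouette polygons (list of hulls in world) : dome + lobes
    t=np.linspace(0,2*np.pi,40,endpoint=False); out=[]
    def slab(P,z1,z0): return np.vstack([np.c_[P,np.full(len(P),z1)],np.c_[P,np.full(len(P),z0)]])
    out.append(np.vstack([np.c_[13*np.cos(t),13*np.sin(t),0*t+top],slab(np.c_[23.5*np.cos(t),23.5*np.sin(t)],top-8,top-18)]))
    for k in range(3):
        c,s=np.cos(a+k*2.0944),np.sin(a+k*2.0944)
        Q=np.array([[0,-11.5],[29,-11.5],[32.5,-10],[34,-6.5],[34,6.5],[32.5,10],[29,11.5],[0,11.5]])
        out.append(slab(Q@np.array([[c,s],[-s,c]]),top-4.5,top-18))
    for o in out: o[:,:2]+=[x,y]
    return out
def mask(p,hulls,S=4,roi=None):
    m=np.zeros((480*S,640*S),np.uint8)
    for h in hulls:
        u=((proj(p,h)+.5)*S).astype(np.float32); cv2.fillConvexPoly(m,np.round(cv2.convexHull(u)).astype(np.int32),255)
    return cv2.resize(m,(640,480),interpolation=cv2.INTER_AREA)/255.
def boxh(x,y,a,lx,ly,h=58):
    R=np.array([[np.cos(a),-np.sin(a)],[np.sin(a),np.cos(a)]])
    q=np.array([[1,1],[1,-1],[-1,-1],[-1,1]])*[lx/2,ly/2]@R.T+[x,y]
    return [np.vstack([np.c_[q,[0]*4],np.c_[q,[h]*4]])]
def red(p):
    f=p["frame"].astype(float); r=np.clip((f[...,0]-f[...,1:].max(2)-15)/60.,0,1); return r
E
cat > m.py <<'E'
from fit import *
np.set_printoptions(precision=2,suppress=True)
ps={c:viewer.capture(c) for c in("top","scene")}
seg={}
for c,p in ps.items():
    for n in("stop_top","stop_box","button_box"):
        l=viewer.cut_out(n,p); l and seg.__setitem__((c,n),l[0]["pixels"].astype(float)); print(c,n,[ (round(d["score"],2),d["pixels"].sum()) for d in l[:2]])
def run(cs,f,tgt,x0s):
    best=None
    for x0 in x0s:
        r=minimize(lambda v:sum(((mask(ps[c],f(v))-tgt[c])**2).sum() for c in cs),x0,method="Nelder-Mead",options=dict(initial_simplex=np.array([x0]+[np.array(x0)+d for d in np.diag([6,6,.2])]),maxfev=120))
        if best is None or r.fun<best.fun: best=r
    return best.x,best.fun
for cs in(["top"],["scene"],["top","scene"]):
    tg={}
    for c in cs:
        w=cv2.dilate(seg[c,"stop_top"].astype(np.uint8),np.ones((7,7))); tg[c]=red(ps[c])*w
    print("head",cs,*run(cs,lambda v:headpts(*v),tg,[[555,119,a] for a in(0,.5,-.5)]))
    print("box",cs,*run(cs,lambda v:boxh(*v,90,90)+headpts(v[0],v[1],v[2]),{c:np.maximum(seg[c,"stop_box"],seg[c,"stop_top"]) for c in cs},[[555,119,a] for a in(.3,-.3)]))
    print("btn",cs,*run(cs,lambda v:boxh(*v,80,130),{c:seg[c,"button_box"] for c in cs},[[580,-106,a] for a in(.15,-.15)]))
for c,p in ps.items():
    b=ray(p,np.array([[0,0]]),58)
tiles=[cv2.resize(ps["top"]["frame"][200:275,195:380],None,fx=4,fy=4,interpolation=3),cv2.resize(ps["scene"]["frame"][215:330,255:415],None,fx=4,fy=4,interpolation=3)]
save("c1",cv2.copyMakeBorder(tiles[0],0,0,0,0,0)); t=tiles[1]
W=max(x.shape[1] for x in tiles); im=np.zeros((300+460,W,3),np.uint8)
y=0
for x in tiles: im[y:y+x.shape[0],:x.shape[1]]=x; y+=x.shape[0]
im=cv2.resize(im,None,fx=.78,fy=.78); save("c1",im); print(im.shape)
E
python3 m.py
```

```text
top stop_top [(0.57, np.int64(584))]
top stop_box [(0.86, np.int64(2034))]
top button_box [(0.68, np.int64(2434))]
scene stop_top [(0.69, np.int64(510))]
scene stop_box [(0.83, np.int64(2566))]
scene button_box [(0.93, np.int64(2595))]
head ['top'] [552.06 117.49   0.33] 70.66174836601307
box ['top'] [552.48 115.64   0.32] 113.89307189542484
btn ['top'] [ 585.27 -110.05    0.04] 93.01327181853134
head ['scene'] [547.06 113.15   0.32] 94.7454805843906
box ['scene'] [551.24 119.06   0.33] 61.43026528258362
btn ['scene'] [ 584.76 -109.27    0.05] 56.241968473663974
head ['top', 'scene'] [550.53 116.61   0.33] 185.45195021145713
box ['top', 'scene'] [551.65 117.6    0.32] 235.06019223375625
btn ['top', 'scene'] [ 584.96 -109.61    0.05] 149.66016147635526
(593, 577, 3)
```

View pics/c1.png

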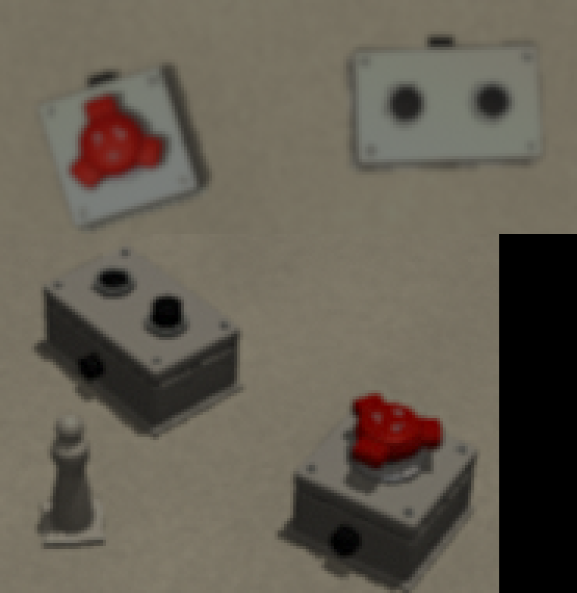

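The head fits at about (551.5,117), yaw 0.32, and the reset button at about (583.5,-79.6). The head and box fits agree, and so do the two cameras. I'll push with the shut fingertips, so next I work out the rows.

```bash
cat > to.py <<'E'
import sys; from h import *
from scipy.spatial.transform import Rotation as R
# args: x y z ydir_deg (world direction of tool y, tool down): prints the shift/turn in row units
def rel(t,yd):
    o=bot.get_obs(); Q=R.from_euler("xyz",o["tcp_rot"]); G=R.from_euler("xyz",[np.pi,0,np.radians(yd)+np.pi/2])
    a=(Q.inv()*G).as_rotvec()/np.pi
    return Q.inv().apply(np.array(t)-o["tool_pos"])/100,a
if __name__=="__main__":
    o=bot.get_obs(); print(round(o["time"],2),np.round(o["tool_pos"],1),np.round(o["tcp_rot"],4),np.round(o["contact_force"],1),round(o["grip_width"],1))
    v=[float(s) for s in sys.argv[1:]]
    for i in range(0,len(v),4):
        s,a=rel(v[i:i+3],v[i+3]); print(np.round(s,4),np.round(a,4))
E
python3 to.py 551.5 117 130 108
```

```text
1.4 [230.6 471.7 226.7] [3.1415 0.     2.6869] [ 0.3  0.1 -0. ] 91.9
[-4.4405 -1.7768  0.9673] [ 0.      0.     -0.2447]
```

```bash
for i in 1 2 3 4; do :; done; python3 -m handwheel '-1 -0.4 0 0 0 0 -1;-1 -0.4 0 0 0 0 -1;-1 -0.4 0 0 0 0 -1;-1 -0.4 0 0 0 0 -1'
python3 -m handwheel '-1 -0.4 0 0 0 0 -1;-1 -0.4 0 0 0 0 -1;-1 -0.4 0 0 0 0 -1;-1 -0.4 0 0 0 0 -1'
python3 -m handwheel '-1 -0.4 0 0 0 0 -1;-1 -0.4 0 0 0 0 -1;-1 -0.4 0 0 0 0 -1;-1 -0.4 0 0 0 0 -1'
python3 -m handwheel '-1 -0.4 0 0 0 0 -1;-1 -0.4 0 0 0 0 -1;-1 -0.4 0 0 0 0 -1;-1 -0.4 0 0 0 0 -1;-1 -0.4 0 0 0 0 -1'
python3 to.py 551.5 117 130 108
```

```text
time: 1.73
tool_pos: [305.5, 389.0, 226.8]
tcp_rot: [-3.141, 0.002, 2.683]
contact_force: [0.7, 0.1, 0.5]
grip_width: 70.1
finger_force: 0.0
time: 2.07
tool_pos: [377.7, 309.4, 226.8]
tcp_rot: [-3.141, 0.001, 2.683]
contact_force: [-0.5, 0.1, -0.0]
grip_width: 42.9
finger_force: 0.0
time: 2.4
tool_pos: [449.9, 229.8, 226.6]
tcp_rot: [3.142, 0.001, 2.683]
contact_force: [0.6, 0.2, -0.7]
grip_width: 16.8
finger_force: 0.0
time: 2.82
tool_pos: [519.5, 152.6, 226.3]
tcp_rot: [3.141, -0.001, 2.685]
contact_force: [-0.0, 0.3, 0.0]
grip_width: 0.4
finger_force: 0.0
2.82 [519.5 152.6 226.3] [ 3.1414e+00 -1.3000e-03  2.6852e+00] [-0.   0.3  0. ] 0.4
[-0.445  -0.179   0.9626] [ 2.000e-04 -4.000e-04 -2.453e-01]
```

```bash
python3 -m handwheel '-0.445 -0.179 0.9 0 0 -0.245 -1;-0.445 -0.179 0.9 0 0 -0.245 -1;-0.445 -0.179 0.9 0 0 -0.245 -1;-0.445 -0.179 0.9 0 0 -0.245 -1;-0.445 -0.179 0.9 0 0 -0.245 -1;-0.445 -0.179 0.9 0 0 -0.245 -1;-0.445 -0.179 0.9 0 0 -0.245 -1;-0.445 -0.179 0.9 0 0 -0.245 -1'
python3 - <<'E'
from h import *
p=viewer.capture("top");q=viewer.capture("scene")
a=cv2.resize(p["frame"][190:290,180:290],None,fx=4,fy=4,interpolation=3)
b=cv2.resize(q["frame"][200:340,310:420],None,fx=3.5,fy=3.5,interpolation=3)
im=np.zeros((490,830,3),np.uint8); im[:400,:440]=a; im[:490,440:825]=b; save("c2",im[:,:800])
o=bot.get_obs(); t=o["tool_pos"]; print(t,o["contact_force"]); print(proj(q,[t,[551.5,117,93]]),proj(p,[t]))
E
python3 to.py 551.5 117 93 108
```

```text
time: 3.48
tool_pos: [551.0, 118.4, 136.9]
tcp_rot: [3.141, 0.0, -2.827]
contact_force: [-0.5, 0.2, -0.5]
grip_width: 0.5
finger_force: 0.0
[551.30713369 117.74925024 136.99388692] [ 0.02493373 -0.07185676  0.30906604]
[[381.52274564 257.39257171]
 [379.5125528  274.12076718]] [[226.90994674 244.28966978]]
3.58 [551.3 117.7 137. ] [ 3.1413e+00  3.0000e-04 -2.8287e+00] [ 0.  -0.1  0.3] 0.3
[ 0.0006 -0.0078  0.4399] [ 0.0001  0.0001 -0.0004]
```

View pics/c2.png

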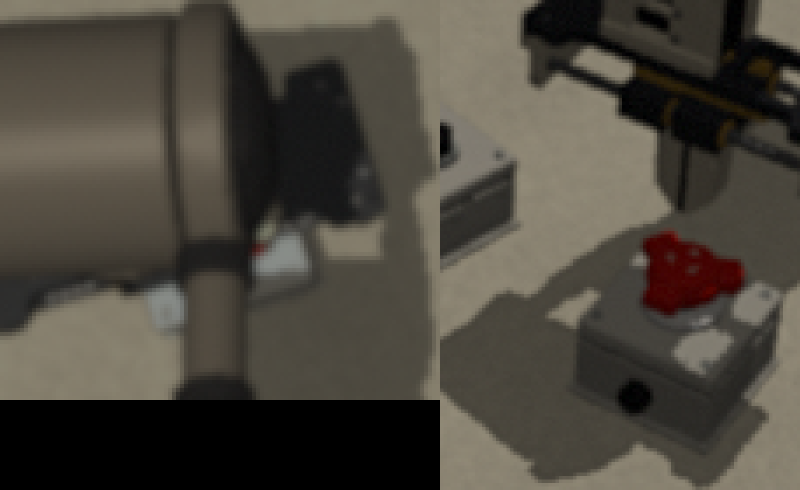

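The shut fingertips are over the head; in the scene view the tip is at about (379,259) and the head centre at about (379,274). I'll press down now.

```bash
python3 -m handwheel '0 -0.008 0.2 0 0 0 -1;0 -0.008 0.38 0 0 0 -1;0 -0.008 0.42 0 0 0 -1;0 -0.008 0.45 0 0 0 -1;0 -0.008 0.48 0 0 0 -1;0 -0.008 0.505 0 0 0 -1;0 -0.008 0.52 0 0 0 -1;0 -0.008 0.52 0 0 0 -1'
python3 to.py
```

```text
time: 4.25
tool_pos: [551.3, 116.2, 86.1]
tcp_rot: [3.141, -0.001, -2.828]
contact_force: [-5.5, 0.4, 9.5]
grip_width: 0.4
finger_force: 4.4
4.25 [551.3 116.2  86.1] [ 3.1411e+00 -8.0000e-04 -2.8279e+00] [-5.5  0.4  9.5] 0.4
```

```bash
python3 -m handwheel '0 0 0.012 0 0 0 -1;0 0 0.018 0 0 0 -1;0 0 0.018 0 0 0 -1'
python3 to.py
python3 -m handwheel '0 0 -0.1 0 0 0 -1;0 0 -0.3 0 0 0 -1;0 0 -0.5 0 0 0 -1;0 0 -0.5 0 0 0 -1;0 0 -0.5 0 0 0 -1;0 0 -0.5 0 0 0 -1'
python3 - <<'E'
from fit import *
q=viewer.capture("scene")
t=red(q); t[:,:330]=0; t[:230]=0; t[:,430:]=0
b=t>.3; ys,xs=np.nonzero(b); print(xs.mean(),ys.mean(),b.sum(),ys.min(),ys.max())
for z in(93,87): print(z,proj(q,[[551.5,117,z]]))
b=cv2.resize(q["frame"][200:340,310:420],None,fx=4,fy=4,interpolation=3); save("c3",b)
E
```

```text
time: 4.5
tool_pos: [551.4, 116.2, 84.7]
tcp_rot: [3.141, -0.0, -2.828]
contact_force: [-4.9, -0.4, 9.8]
grip_width: 0.4
finger_force: 4.8
4.5 [551.4 116.2  84.7] [ 3.1412e+00 -5.0000e-04 -2.8279e+00] [-4.9 -0.4  9.8] 0.4
time: 5.0
tool_pos: [551.9, 115.9, 133.0]
tcp_rot: [3.142, 0.0, -2.827]
contact_force: [-0.6, 1.3, -0.5]
grip_width: 0.4
finger_force: 0.0
379.6166281755196 279.82909930715937 433 268 291
93 [[379.5125528  274.12076718]]
87 [[379.28925184 276.36797707]]
```

View pics/c3.png

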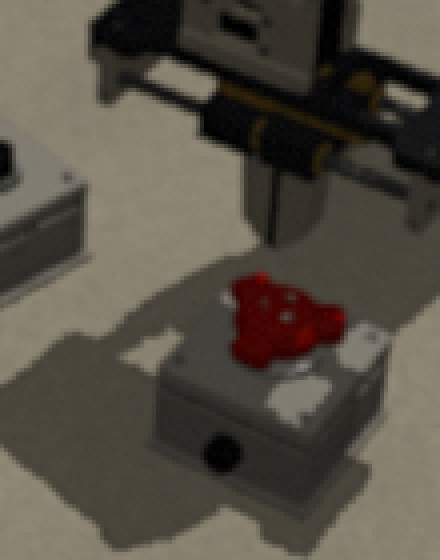

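The head has stayed in with the tool clear, about 2 px lower than before, so it's latched. Next is the lobe push.

```bash
cat > arc.py <<'E'
import sys; from to import *
c=np.array([551.5,117.])
def pose(deg,z,r=37,l=30.5):
    a=np.radians(deg); u=np.array([np.cos(a),np.sin(a)]); v=np.array([-u[1],u[0]]); return [*(c+r*u+l*v),z],deg+90
if __name__=="__main__":
    z=float(sys.argv[1])
    for d in sys.argv[2:]:
        t,y=pose(float(d),z); s,a=rel(t,y); print(d,np.round(t,1),np.round(s,3),np.round(a[2],3))
E
python3 arc.py 70 30 26 22 18 14
```

```text
30 [568.3 161.9  70. ] [-0.302  0.386  0.624] -0.067
26 [571.4 160.6  70. ] [-0.328  0.364  0.624] -0.044
22 [574.4 159.1  70. ] [-0.352  0.341  0.624] -0.022
18 [577.3 157.4  70. ] [-0.374  0.316  0.624] 0.0
14 [580.  155.5  70. ] [-0.394  0.289  0.624] 0.022
```

```bash
python3 -m handwheel '-0.302 0.386 0 0 0 -0.067 -1;-0.302 0.386 0 0 0 -0.067 -1;-0.302 0.386 0.3 0 0 -0.067 -1;-0.302 0.386 0.5 0 0 -0.067 -1;-0.302 0.386 0.624 0 0 -0.067 -1;-0.302 0.386 0.624 0 0 -0.067 -1'
python3 arc.py 70 30 26 22 18 14 10 6
```

```text
time: 5.55
tool_pos: [566.1, 161.6, 66.5]
tcp_rot: [3.139, -0.007, -2.616]
contact_force: [-0.8, -0.7, 0.3]
grip_width: 0.2
finger_force: 0.0
30 [568.3 161.9  70. ] [-0.02  -0.008 -0.036] 0.001
26 [571.4 160.6  70. ] [-0.04  -0.035 -0.036] 0.023
22 [574.4 159.1  70. ] [-0.058 -0.063 -0.036] 0.045
18 [577.3 157.4  70. ] [-0.075 -0.092 -0.036] 0.067
14 [580.  155.5  70. ] [-0.089 -0.122 -0.036] 0.089
10 [582.6 153.5  70. ] [-0.101 -0.153 -0.037] 0.112
6 [585.1 151.2  70. ] [-0.111 -0.185 -0.037] 0.134
```

```bash
python3 -m handwheel '0 0 0 0 0 0 -1;0 0 0 0 0 0 -1'
python3 arc.py 71 26 22 18 14 10 6 2
```

```text
time: 5.72
tool_pos: [569.2, 161.9, 71.0]
tcp_rot: [-3.141, 0.001, -2.616]
contact_force: [-0.1, 0.8, -0.1]
grip_width: 0.5
finger_force: 0.0
26 [571.4 160.6  71. ] [-0.013 -0.022 -0.   ] 0.023
22 [574.4 159.1  71. ] [-0.031 -0.05  -0.   ] 0.045
18 [577.3 157.4  71. ] [-0.048 -0.079 -0.   ] 0.067
14 [580.  155.5  71. ] [-0.062 -0.109 -0.   ] 0.089
10 [582.6 153.5  71. ] [-0.074 -0.14  -0.   ] 0.112
6 [585.1 151.2  71. ] [-0.084 -0.172 -0.   ] 0.134
2 [587.4 148.8  71. ] [-0.092 -0.205 -0.   ] 0.156
```

Settled at z 71. Now the arc, in slow steps.

```bash
python3 -m handwheel '-0.013 -0.022 0 0 0 0.023 -1;-0.031 -0.05 0 0 0 0.045 -1;-0.048 -0.079 0 0 0 0.067 -1;-0.062 -0.109 0 0 0 0.089 -1;-0.074 -0.14 0 0 0 0.112 -1;-0.084 -0.172 0 0 0 0.134 -1;-0.084 -0.172 0 0 0 0.134 -1'
python3 arc.py 71 2 -2 -6 -10 -14 -18 -22 -26
```

```text
time: 6.3
tool_pos: [585.6, 151.1, 71.9]
tcp_rot: [3.141, 0.002, -3.04]
contact_force: [-0.7, 0.5, 1.3]
grip_width: 0.6
finger_force: 0.8
2 [587.4 148.8  71. ] [-0.016 -0.025  0.009] 0.021
-2 [589.5 146.2  71. ] [-0.034 -0.053  0.009] 0.043
-6 [591.5 143.5  71. ] [-0.051 -0.082  0.009] 0.066
-10 [593.2 140.6  71. ] [-0.065 -0.112  0.009] 0.088
-14 [594.8 137.6  71. ] [-0.078 -0.143  0.009] 0.11
-18 [596.1 134.6  71. ] [-0.088 -0.175  0.009] 0.132
-22 [597.2 131.4  71. ] [-0.096 -0.208  0.009] 0.154
-26 [598.1 128.2  71. ] [-0.101 -0.241  0.009] 0.177
```

```bash
python3 -m handwheel '-0.016 -0.025 0 0 0 0.021 -1;-0.034 -0.053 0 0 0 0.043 -1;-0.051 -0.082 0 0 0 0.066 -1;-0.065 -0.112 0 0 0 0.088 -1;-0.065 -0.112 0 0 0 0.088 -1'
python3 - <<'E'
from fit import *
q=viewer.capture("scene")
b=cv2.resize(q["frame"][200:340,310:420],None,fx=4,fy=4,interpolation=3); save("c4",b)
E
python3 arc.py 71 -14 -18 -22 -26 -30
```

```text
time: 6.72
tool_pos: [592.9, 141.0, 71.7]
tcp_rot: [3.14, 0.002, 2.969]
contact_force: [-1.6, 2.5, 1.8]
grip_width: 0.3
finger_force: 1.5
-14 [594.8 137.6  71. ] [-0.026 -0.031  0.006] 0.024
-18 [596.1 134.6  71. ] [-0.044 -0.059  0.006] 0.046
-22 [597.2 131.4  71. ] [-0.06  -0.088  0.005] 0.068
-26 [598.1 128.2  71. ] [-0.075 -0.119  0.005] 0.091
-30 [598.8 124.9  71. ] [-0.087 -0.15   0.005] 0.113
```

View pics/c4.png

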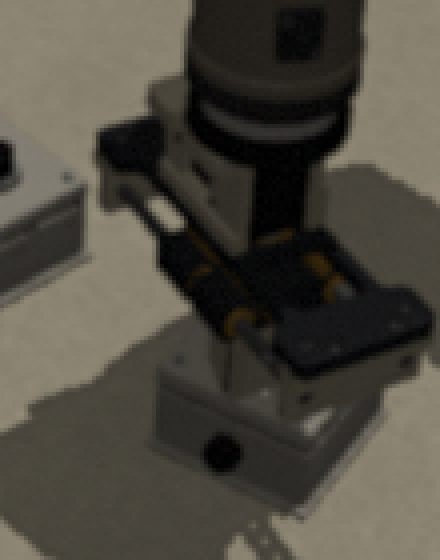

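The gripper hides the head here, but the side force has risen to about 3 N, which fits the expected lobe push. I'll carry on round.

```bash
python3 -m handwheel '-0.026 -0.031 0 0 0 0.024 -1;-0.044 -0.059 0 0 0 0.046 -1;-0.044 -0.059 0 0 0 0.046 -1'
python3 -m handwheel '-0.017 -0.029 0 0 0 0.022 -1;-0.017 -0.029 0 0 0 0.022 -1'
python3 arc.py 71 -26 -30 -34 -38
```

```text
time: 7.02
tool_pos: [596.4, 134.2, 71.7]
tcp_rot: [3.141, 0.002, 2.825]
contact_force: [0.1, 1.9, 5.8]
grip_width: 0.4
finger_force: 2.3
time: 7.18
tool_pos: [597.3, 130.9, 72.1]
tcp_rot: [3.14, 0.003, 2.757]
contact_force: [-1.1, 1.6, 7.4]
grip_width: 0.1
finger_force: 2.9
-26 [598.1 128.2  71. ] [-0.018 -0.022  0.011] 0.022
-30 [598.8 124.9  71. ] [-0.036 -0.05   0.011] 0.044
-34 [599.2 121.6  71. ] [-0.053 -0.08   0.011] 0.066
-38 [599.4 118.3  71. ] [-0.067 -0.11   0.011] 0.089
```

```bash
python3 -m handwheel '-0.018 -0.022 0 0 0 0.022 -1;-0.018 -0.022 0 0 0 0.022 -1'
python3 -m handwheel '-0.2 0 0 0 0 0 -1;-0.4 0 0 0 0 0 -1;-0.5 0 -0.2 0 0 0 -1;-0.5 0 -0.6 0 0 0 -1;-0.5 0 -0.9 0 0 0 -1;-0.5 0 -0.9 0 0 0 -1'
python3 - <<'E'
from fit import *
q=viewer.capture("scene")
b=cv2.resize(q["frame"][200:340,310:420],None,fx=4,fy=4,interpolation=3); save("c5",b)
t=red(q); t[:,:330]=0; t[:230]=0; t[:,430:]=0
b=t>.3; ys,xs=np.nonzero(b); print(xs.mean(),ys.mean(),b.sum(),ys.min(),ys.max())
E
```

```text
time: 7.35
tool_pos: [598.2, 128.4, 72.2]
tcp_rot: [3.14, 0.003, 2.687]
contact_force: [-1.3, 2.1, 7.0]
grip_width: 0.3
finger_force: 3.0
time: 7.85
tool_pos: [645.6, 106.1, 168.1]
tcp_rot: [3.136, 0.011, 2.69]
contact_force: [1.0, 0.1, 1.4]
grip_width: 0.2
finger_force: 0.0
380.05816554809843 277.6890380313199 447 266 289
```

View pics/c5.png

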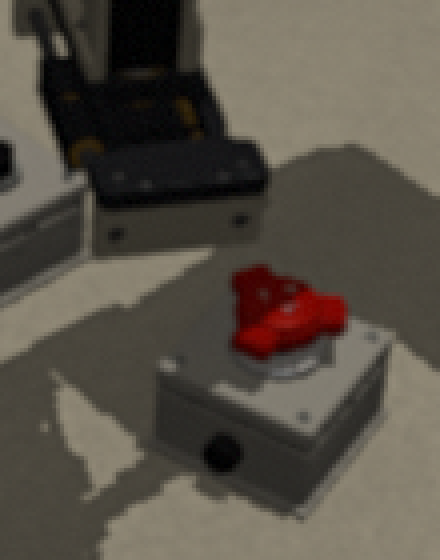

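The head is out and home again: its row is back to 277.7, the bezel shows, and the lobes are at their first angle. On to the reset button.

```bash
python3 -m handwheel '0 0 0 0 0 0 -1'; python3 to.py 583.5 -79.6 110 64 583.5 -79.6 77 64
```

```text
time: 7.98
tool_pos: [642.1, 106.1, 161.1]
tcp_rot: [3.141, 0.001, 2.689]
contact_force: [-0.1, 0.1, -1.1]
grip_width: 0.4
finger_force: 0.0
7.98 [642.1 106.1 161.1] [3.1413e+00 1.2000e-03 2.6894e+00] [-0.1  0.1 -1.1] 0.4
[-0.2836 -1.9271  0.5104] [0.0001 0.0004 0.0005]
[-0.2832 -1.9272  0.8404] [0.0001 0.0004 0.0005]
```

```bash
python3 -m handwheel '-0.14 -0.96 0 0 0 0 -1;-0.14 -0.96 0 0 0 0 -1;-0.14 -0.96 0 0 0 0 -1;-0.14 -0.96 0 0 0 0 -1'
python3 -m handwheel '-0.14 -0.967 0 0 0 0 -1;-0.14 -0.967 0 0 0 0 -1;-0.14 -0.967 0 0 0 0 -1;-0.14 -0.967 0.3 0 0 0 -1;-0.14 -0.967 0.51 0 0 0 -1;-0.14 -0.967 0.51 0 0 0 -1;-0.14 -0.967 0.51 0 0 0 -1'
python3 - <<'E'
from fit import *
q=viewer.capture("scene")
im=cv2.resize(q["frame"][170:300,220:380],None,fx=4,fy=4,interpolation=3); save("c6",im)
print(proj(q,[bot.get_obs()["tool_pos"],[583.5,-79.6,77]]))
E
python3 to.py 583.5 -79.6 77 64
```

```text
time: 8.32
tool_pos: [610.8, 10.6, 159.1]
tcp_rot: [-3.14, -0.003, 2.685]
contact_force: [0.2, 0.7, 0.2]
grip_width: 0.4
finger_force: 0.0
time: 8.9
tool_pos: [582.0, -78.2, 108.2]
tcp_rot: [-3.141, -0.004, 2.688]
contact_force: [0.9, -0.1, 0.5]
grip_width: -0.1
finger_force: 0.0
[[308.58630157 225.97151761]
 [307.98940378 237.68861217]]
8.95 [583.  -78.4 109.6] [ 3.1414e+00 -6.0000e-04  2.6880e+00] [-0.1  0.9  0.4] 0.6
[-0.0101 -0.0086  0.3259] [ 0.0001 -0.0002  0.0001]
```

View pics/c6.png

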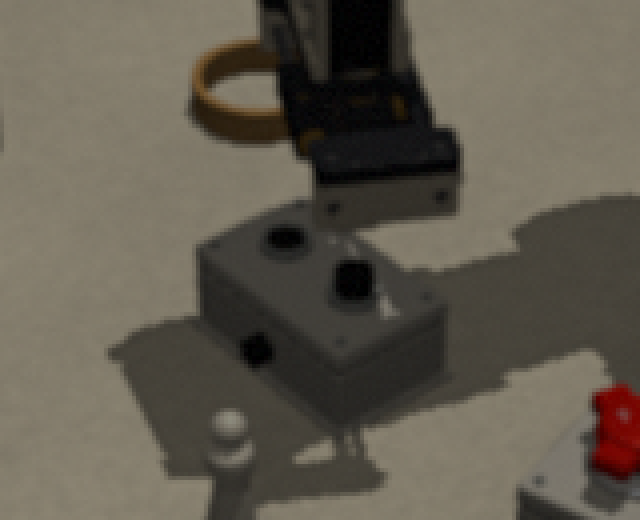

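The reset button top is at about (308.5,236), against a predicted (308,237.7), and the tip is projected just above it. I'll press it.

```bash
python3 -m handwheel '-0.01 -0.009 0.2 0 0 0 -1;-0.01 -0.009 0.3 0 0 0 -1;-0.01 -0.009 0.33 0 0 0 -1;-0.01 -0.009 0.36 0 0 0 -1;-0.01 -0.009 0.38 0 0 0 -1;-0.01 -0.009 0.385 0 0 0 -1;-0.01 -0.009 0.385 0 0 0 -1;-0.01 -0.009 0.385 0 0 0 -1'
```

```text
time: 9.62
tool_pos: [583.3, -80.1, 71.7]
tcp_rot: [3.141, 0.0, 2.687]
contact_force: [-1.6, 3.2, 5.5]
grip_width: 0.4
finger_force: 2.4
```

```bash
python3 -m handwheel '0 0 0.01 0 0 0 -1;0 0 0.01 0 0 0 -1;0 0 0.01 0 0 0 -1'
python3 -m handwheel '0 0 -0.2 0 0 0 -1;0 0 -0.5 0 0 0 -1;0 0 -0.9 0 0 0 -1;0 0 -0.9 0 0 0 -1;0 0 -0.9 0 0 0 -1;0 0 -0.9 0 0 0 -1'
python3 - <<'E'
from fit import *
q=viewer.capture("scene")
im=cv2.resize(q["frame"][170:320,220:420],None,fx=3.8,fy=3.8,interpolation=3); save("c7",im)
E
```

```text
time: 9.87
tool_pos: [583.4, -80.2, 71.2]
tcp_rot: [3.141, 0.001, 2.687]
contact_force: [-2.4, 3.2, 9.8]
grip_width: 0.1
finger_force: 4.8
time: 10.37
tool_pos: [583.1, -80.7, 159.8]
tcp_rot: [-3.141, 0.001, 2.687]
contact_force: [-0.4, 0.3, -0.3]
grip_width: 0.3
finger_force: 0.0
```

View pics/c7.png

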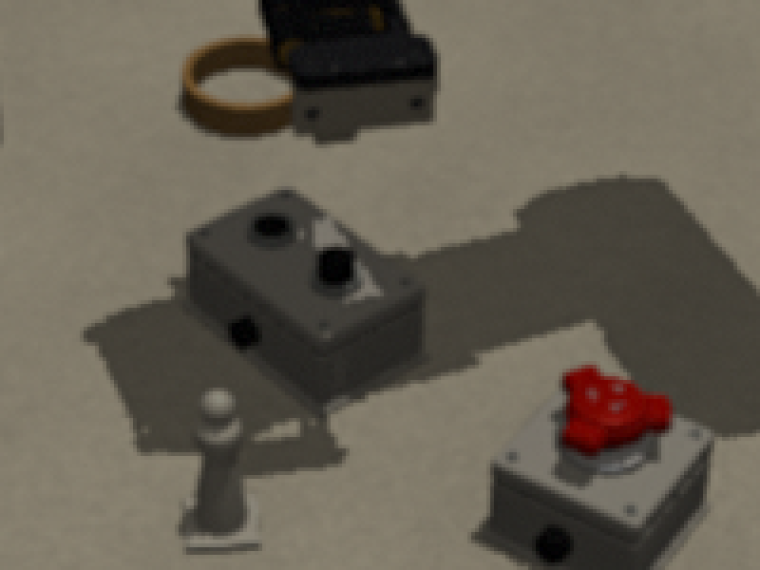

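The reset button is back up at crop (335,265), the stop head is out at (610,405), and nothing else has moved. The tool is clear, so I'm handing in.

```bash
python3 -c "
from plant import bot
print(bot.close_job())"
```

```text
the job is handed in; nothing more can be done
None
```

The emergency stop was pushed in, stayed latched by itself, and sprang back out when I pushed a lobe clockwise with the shut fingertips; I then pressed reset, it came back up, and I handed the job in at about 10.4 s with the tool clear and the start button and loose things untouched.

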